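Fill the seal carrier

ROBOT

A 7-joint arm with a two-finger parallel gripper is mounted at the origin on a cart in front of the work surface, level with it; the furniture and walls round the work are solid. World frame = base frame: x ahead of the robot, y to its left, z up, the work surface at z = 0. Lengths are in m, angles in rad, forces in N, time in s.
With the tool pointing down it reaches from about 0.4 to 0.875 m from the base axis. Payload 4.4 kg.
Tool frame: the origin (TCP) lies midway between the tips of the shut fingers; the grasp point (between the pads) lies 19 mm behind it; z points along the fingers, y is the direction in which the jaws open and shut (so a half turn about z gives the same grasp; the last joint's range is limited). The gripper opens to 85 mm and grips with 20 to 120 N. Pads are 22 mm wide; open, the fingers measure 114 mm over their backs; the gripper's body (76 mm by 85 mm) begins 54 mm behind the grasp point. The pads swing forward as they close: fully open they stand 13 mm farther back than shut.
Start: joints at [-1.192, 0.628, 0.038, 1.517, -0.027, 0.996, -0.02], TCP at [0.28, 0.587, 0.231] pointing down, gripper open.
Joint ranges: [-3.06, 3.06], [-0.37, 2.12], [-1.25, 1.32], [0.18, 2.47], [-1.1, 4.24], [0.23, 1.98], [-2.94, 2.94]. Speed limits (rad/s): [2.57, 2.57, 3.14, 3.14, 3.14, 3.14, 3.14].

INTERFACE

Orientations are given as a 3x3 rotation matrix whose columns are the frame's x, y, z axes.
In Python, from plant import read_state, snapshot, sign_off gives the robot as it stands.
- The arm moves only by the shell command python3 -m pendant 'ROWS'. ROWS is text: rows parted by semicolons, each of 7 numbers parted by spaces: the shift along the tool's x, y, z in m, then the turn, a rotation vector about the tool's x, y, z in rad, then the finger opening in m, from 0 to 0.0854. In form: tx ty tz wx wy wz jaw; .... A call has 1 to 8 rows; each row is the pose to reach, as a shift and turn from the pose measured when the call began, along the tool's axes at that moment; what a row does not reach only later rows make up. A row lasts 1/10 s, in which the tool goes at most 50 mm and 8.59 degrees, less where a joint would pass 70% of its speed; a pose out of reach is approached as far as the arm can. A call with a gripper value outside its range is refused whole. The fingers move at their own pace and stop on an object; the grip force is fixed at half the most. Time passes only in rows, so rows that repeat a pose let the fingers close. It gives the time, the measured TCP pose, the force and the opening at its end, in the units of the state.
- read_state(): the state, without advancing time (a new reading comes with each control period).
- snapshot(name): name is "scene" or "top" or "wrist"; returns a dict with "pixels" (400x640x3 uint8, red, green, blue), "camera_matrix" (3x3 intrinsics, pixels), "world_from_camera" (4x4, takes a point from camera to world coordinates). Camera axes: x right, y up, looking along -z (the intrinsics and any distortion apply to the point x, -y, -z); pixel columns grow to the right and rows downward; lengths in m; the calibration is good to about 2 mm. The wrist camera is an equidistant fisheye: a pixel r from the principal point sees the ray r / f radians off the axis. A picture is of the moment at which its call begins. There is no depth.
- sign_off(): hands the job in, once; it reports no verdict.
The state is a dict: "t": time; "joint_positions": joint angles; "joint_velocities": joint speeds; "effort": joint torques, N m; "position": TCP position; "eef_rot": TCP orientation; "force": force on the tool from outside, world axes, zero at the start; "moment": the same for the moment, N m; "gripper_width": opening from 0.0 (shut) to 1.0 (fully open).
Only numpy, scipy, OpenCV 4.12 (cv2) and the standard library are available. Lean on these libraries where they do the work, as an engineer would, in place of code of your own. Each camera call takes 0.05 s, during which the arm holds its last target. There are 200 camera calls.

TASK

The white three-well carrier already holds one vacuum centering ring. Put the two centering rings that lie loose on the table into its two empty wells, one ring in each well, lying flat on the well's floor, and leave the ring that is already there in its well.

Things in the scene. Friction and masses are not known exactly. Their poses are not given: they have to be found in the camera images.
- carrier: fixed white plate on a grey base, 94 x 250 mm, 12 mm high, with a row of three round wells, flat on the table at any yaw. Origin: centre of its underside; x across, y along the row, z up. Wells: 60 mm diameter, 6 mm deep (floor at z = 6 mm, rim 12 mm), centres at x = 0, y = -78, 0 and +78 mm. The one at y = +78 mm holds a ring at the start; the others are empty.
- ring_a_mid (a point): centering ring for a vacuum flange: flat round metal ring with a black rubber O-ring round its outside, 39 mm outer diameter, 8 mm high, open bore about 20 mm, 30 g. Point: its centre, 4 mm above its underside. Its z axis is the ring's axis. Lies flat and loose on the table, to the robot's right of the carrier.
- ring_b_mid (a point): centering ring for a vacuum flange: flat round metal ring with a black rubber O-ring round its outside, 39 mm outer diameter, 8 mm high, open bore about 20 mm, 30 g. Point: its centre, 4 mm above its underside. Its z axis is the ring's axis. Lies flat and loose on the table, to the robot's right of the carrier.
- ring_c_mid (a point): centering ring for a vacuum flange: flat round metal ring with a black rubber O-ring round its outside, 39 mm outer diameter, 8 mm high, open bore about 20 mm, 30 g. Point: its centre, 4 mm above its underside. Its z axis is the ring's axis. Lies in the carrier's well at y = +78 mm from the start; stays there.

How it is judged:
At the end, for the whole second after the job is handed in: Each well holds one ring, flat on its floor: ring centre within 14 mm of the well centre along both carrier axes, less than 13 mm above the underside of the carrier, axis within 0.15 rad of vertical, either face up; the first ring is still in its own well (x of ring_c_mid in the frame of carrier between -0.014 and 0.014 m and y of ring_c_mid in the frame of carrier between 0.064 and 0.092 m and z of ring_c_mid in the frame of carrier below 0.013 m and angle between the z axis of ring_c_mid and the z axis of carrier, either way round below 0.15 rad and ((x of ring_a_mid in the frame of carrier between -0.014 and 0.014 m and y of ring_a_mid in the frame of carrier between -0.014 and 0.014 m and z of each of ring_a_mid, ring_b_mid in the frame of carrier below 0.013 m and angle between the z axis of each of ring_a_mid, ring_b_mid and the z axis of carrier, either way round below 0.15 rad and x of ring_b_mid in the frame of carrier between -0.014 and 0.014 m and y of ring_b_mid in the frame of carrier between -0.092 and -0.064 m) or (x of ring_b_mid in the frame of carrier between -0.014 and 0.014 m and y of ring_b_mid in the frame of carrier between -0.014 and 0.014 m and z of each of ring_b_mid, ring_a_mid in the frame of carrier below 0.013 m and angle between the z axis of each of ring_b_mid, ring_a_mid and the z axis of carrier, either way round below 0.15 rad and x of ring_a_mid in the frame of carrier between -0.014 and 0.014 m and y of ring_a_mid in the frame of carrier between -0.092 and -0.064 m))); the robot touches nothing.
It also fails if it takes over 58 s, if anything falls off the work surface, if the arm or the gripper's body presses on something with over 40 N, if the wrist force passes 120 N, or if a joint passes its speed limit or range.

## Working session

There is one attempt and no reset: what is moved stays moved. The work goes in short steps, Python scripts to look and compute and a shell command to move; the robot and the scene stay as the last step left them, time stands still between calls to the robot, and variables do not carry over. Pictures are saved under pics/ and viewed, about 8 in all and at most 12, crops included, and the job is handed in when it is done.

```bash
ls; mkdir -p pics; python3 - <<'E'
from plant import read_state, snapshot
import cv2,numpy as np
s=read_state();print({k:np.round(v,3).tolist() for k,v in s.items()})
for n in("top","scene"):
    d=snapshot(n);cv2.imwrite(f"pics/{n}0.png",d["pixels"][:,:,::-1]);print(np.round(d["camera_matrix"],1).tolist(),np.round(d["world_from_camera"],3).tolist())
    np.savez(f"pics/{n}0.npz",**{k:d[k] for k in("pixels","camera_matrix","world_from_camera")})
E
```

```text
pics
{'t': 0.0, 'joint_positions': [-1.192, 0.629, 0.038, 1.518, -0.027, 0.996, -0.02], 'joint_velocities': [0.001, -0.001, -0.001, -0.001, 0.002, -0.001, -0.001], 'effort': [0.0, -56.342, 1.226, -19.345, 0.011, 0.011, 0.0], 'position': [0.279, 0.586, 0.23], 'eef_rot': [[-0.903, 0.43, -0.001], [0.43, 0.903, -0.002], [-0.0, -0.002, -1.0]], 'force': [0.254, 0.684, 0.659], 'moment': [-0.008, 0.009, -0.002], 'gripper_width': 0.996}
[[446.1, 0.0, 321.9], [0.0, 446.1, 199.6], [0.0, 0.0, 1.0]] [[0.024, 0.996, -0.083, 0.413], [-0.999, 0.026, 0.022, 0.057], [0.024, 0.083, 0.996, 1.096], [0.0, 0.0, 0.0, 1.0]]
[[513.7, 0.0, 321.4], [0.0, 513.7, 198.0], [0.0, 0.0, 1.0]] [[0.857, 0.384, -0.343, 0.115], [-0.515, 0.62, -0.592, -0.639], [-0.014, 0.684, 0.729, 0.881], [0.0, 0.0, 0.0, 1.0]]
```

View pics/top0.png

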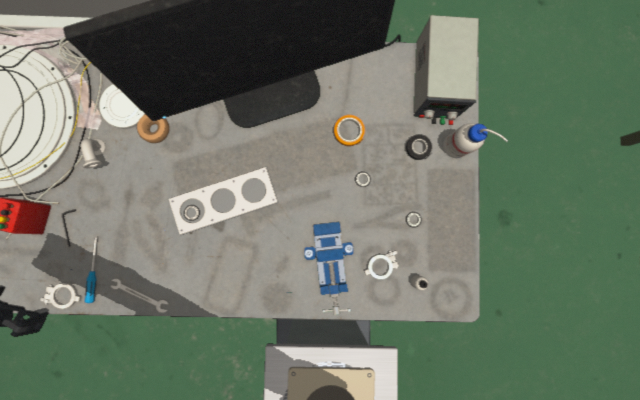

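View pics/scene0.png

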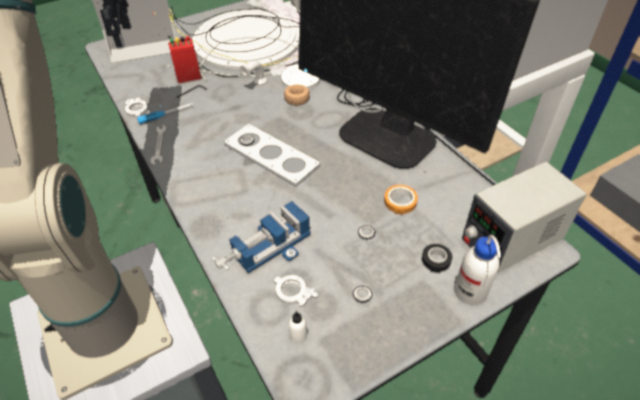

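The top view shows the carrier around (222,201), with the ring it already holds at (191,213). The empty wells are at (223,201) and (254,189), and the loose rings at (363,179) and (414,219). The scene view confirms both loose rings are clear of clutter.

```bash
cat > h.py <<'E'
import numpy as np,cv2
from plant import read_state,snapshot
def cast(d,uv,z):
    K,T=d["camera_matrix"],d["world_from_camera"]
    uv=np.atleast_2d(uv).astype(float)
    x=(uv-K[:2,2])/[K[0,0],K[1,1]]
    r=np.c_[x[:,0],-x[:,1],-np.ones(len(x))]@T[:3,:3].T
    return T[:3,3]+r*((z-T[2,3])/r[:,2])[:,None]
def castw(d,uv,z): # equidistant fisheye
    K,T=d["camera_matrix"],d["world_from_camera"]
    p=np.atleast_2d(uv).astype(float)-K[:2,2]; th=np.linalg.norm(p,axis=1)/K[0,0]
    u=p/np.linalg.norm(p,axis=1)[:,None]
    r=np.c_[u[:,0]*np.sin(th),-u[:,1]*np.sin(th),-np.cos(th)]@T[:3,:3].T
    return T[:3,3]+r*((z-T[2,3])/r[:,2])[:,None]
def move(p,yaw=None):
    """shift in tool axes and turn (tool z) to world TCP p"""
    s=read_state();R=np.array(s["eef_rot"])
    print("shift",np.round(R.T@(np.array(p)-s["position"]),4),"pos",np.round(s["position"],4))
E
python3 - <<'E'
from h import *
d=dict(np.load("pics/top0.npz"));im=d["pixels"]
hsv=cv2.cvtColor(im,cv2.COLOR_RGB2HSV)
m=((hsv[...,2]>190)&(hsv[...,1]<50)).astype(np.uint8)
roi=np.zeros_like(m);roi[160:240,160:285]=1
cs,hi=cv2.findContours(m*roi,cv2.RETR_CCOMP,cv2.CHAIN_APPROX_NONE)
for c,h in zip(cs,hi[0]):
    if cv2.contourArea(c)<150:continue
    r=cv2.minAreaRect(c);(u,v),_=r[0],0
    if h[3]<0:
        b=cast(d,cv2.boxPoints(r),.012);print("carrier",np.round(b[:,:2].mean(0),4),np.round(np.diff(b,axis=0)[:,:2],4).tolist(),np.linalg.norm(np.diff(b,axis=0),axis=1))
    else:
        e=cv2.fitEllipse(c);print("well",e,np.round(cast(d,[e[0]],.012),4))
d2=dict(np.load("pics/scene0.npz"))
for k,(dd,pts) in {"top":(d,[(363,179),(414,219)]),"scene":(d2,[(367,232),(362,294)])}.items():
    for p in pts:
        x,y=p;g=dd["pixels"][y-14:y+15,x-14:x+15].astype(int)
        a=(np.abs(g.mean(2)-np.median(g.mean(2)))>28).astype(np.uint8)
        a=cv2.morphologyEx(a,cv2.MORPH_CLOSE,np.ones((3,3)))
        c=max(cv2.findContours(a,cv2.RETR_EXTERNAL,cv2.CHAIN_APPROX_NONE)[0],key=cv2.contourArea)
        e=cv2.fitEllipse(c);o=np.array(e[0])+[x-14,y-14];print(k,o,e[1],np.round(cast(dd,[o],.006),4))
E
```

```text
carrier [0.4971 0.2744] [[0.0858, -0.2325], [-0.0854, -0.0313], [-0.0844, 0.2315]] [0.24784597 0.09096713 0.24640232]
well ((191.78163146972656, 210.31900024414062), (25.495216369628906, 26.032249450683594), 57.86975860595703) [[0.4701 0.3471 0.012 ]]
well ((222.53648376464844, 200.11708068847656), (25.52231788635254, 26.0357608795166), 58.5974006652832) [[0.4967 0.2742 0.012 ]]
well ((253.4431915283203, 189.91395568847656), (25.172147750854492, 25.721906661987305), 22.543672561645508) [[0.5235 0.2004 0.012 ]]
top [362.33668327 178.78827858] (14.702452659606934, 15.033663749694824) [[ 0.5587 -0.0656  0.006 ]]
top [412.68441296 219.2115097 ] (14.936644554138184, 15.32213306427002) [[ 0.462  -0.1911  0.006 ]]
scene [366.99629211 232.87825775] (11.810927391052246, 16.5498104095459) [[ 0.5583 -0.0714  0.006 ]]
scene [361.93099213 294.76103306] (15.217053413391113, 18.589618682861328) [[ 0.4602 -0.1967  0.006 ]]
```

```bash
python3 -m pendant '-0.27 -0.235 0 0 0 0 0.06;-0.27 -0.235 0 0 0 0 0.06;-0.27 -0.235 0 0 0 0 0.06;-0.27 -0.235 0 0 0 0 0.06;-0.27 -0.235 0 0 0 0 0.06;-0.27 -0.235 0 0 0 0 0.06;-0.27 -0.235 0 0 0 0 0.06;-0.27 -0.235 0 0 0 0 0.06'; python3 -c "
from h import *
move([.5585,-.068,.15]);print(np.round(read_state()['joint_positions'],2),read_state()['gripper_width'])"
```

```text
t: 0.9
position: [0.4244, 0.2508, 0.2308]
eef_rot: [[-0.898, 0.439, -0.0], [0.439, 0.898, -0.006], [-0.002, -0.005, -1.0]]
force: [0.9, 0.1, -0.1]
gripper_width: 0.699
shift [-0.2603 -0.2271  0.0826] pos [0.4244 0.2508 0.2308]
[-0.64  0.41  0.06  1.94 -0.03  0.79  0.55] 0.6990142818296095
```

```bash
python3 -m pendant '-0.26 -0.227 0.083 0 0 0 0.06;-0.26 -0.227 0.083 0 0 0 0.06;-0.26 -0.227 0.083 0 0 0 0.06;-0.26 -0.227 0.083 0 0 0 0.06;-0.26 -0.227 0.083 0 0 0 0.06;-0.26 -0.227 0.083 0 0 0 0.06;-0.26 -0.227 0.083 0 0 0 0.06;-0.26 -0.227 0.083 0 0 0 0.06'; python3 -c "
from h import *
move([.5585,-.068,.15]);print(np.round(read_state()['joint_positions'],2))
d=snapshot('wrist');cv2.imwrite('pics/w1.png',d['pixels'][:,:,::-1]);np.savez('pics/w1.npz',**{k:d[k] for k in('pixels','camera_matrix','world_from_camera')});print(d['camera_matrix'],np.round(d['world_from_camera'],3))"
```

```text
t: 1.7
position: [0.5591, -0.0745, 0.1482]
eef_rot: [[-0.895, 0.446, -0.001], [0.446, 0.895, -0.009], [-0.003, -0.009, -1.0]]
force: [-0.9, -0.6, 0.1]
gripper_width: 0.705
shift [ 0.0034  0.0055 -0.0019] pos [ 0.5591 -0.0745  0.1482]
[ 0.04  0.61  0.05  1.85 -0.03  0.68  1.22]
[[309.70691629   0.         317.7575349 ]
 [  0.         309.70691629 200.02306049]
 [  0.           0.           1.        ]] [[ 0.446 -0.85  -0.279  0.487]
 [ 0.895  0.421  0.149 -0.036]
 [-0.009 -0.316  0.949  0.291]
 [ 0.     0.     0.     1.   ]]
```

View pics/w1.png

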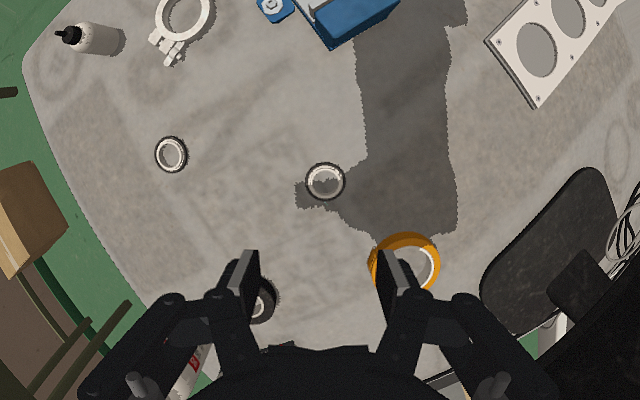

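The wrist view shows ring A at (325,181), ring B at (171,155), the orange roll at (405,262), and the fingertips at (250,262) and (390,262). I'll cast these points to world positions.

```bash
cat >> h.py <<'E'
def ring(d,uv,w=26,thr=None):
    x,y=map(int,uv);g=d["pixels"][y-w:y+w+1,x-w:x+w+1].max(2)
    m=(g<75).astype(np.uint8)
    n,l,s,c=cv2.connectedComponentsWithStats(m)
    k=1+np.argmax(s[1:,4]);pts=np.argwhere(l==k)[:,::-1]
    h=cv2.convexHull(pts.astype(np.int32));e=cv2.fitEllipse(h)
    return np.array(e[0])+[x-w,y-w],e[1]
E
python3 - <<'E'
from h import *
d=dict(np.load("pics/w1.npz"))
for p in[(325,181),(171,155)]:
    o,ax=ring(d,p);print(o,ax,np.round(castw(d,[o],.004),4))
print(np.round(castw(d,[(405,255),(440,235),(250,255),(390,255)],.01),3))
E
```

```text
[324.93547058 181.35993958] (39.434654235839844, 40.69244384765625) [[ 0.5578 -0.0667  0.004 ]]
[170.90247917 154.13895607] (32.8498420715332, 36.90742492675781) [[ 0.4615 -0.193   0.004 ]]
[[ 0.665 -0.025  0.01 ]
 [ 0.661  0.018  0.01 ]
 [ 0.593 -0.171  0.01 ]
 [ 0.657 -0.04   0.01 ]]
```

```bash
python3 -m pendant '0.0044 0.0064 0.04 0 0 0 0.06;0.0044 0.0064 0.08 0 0 0 0.06;0.0044 0.0064 0.12 0 0 0 0.06;0.0044 0.0064 0.135 0 0 0 0.06;0.0044 0.0064 0.135 0 0 0 0.06;0.0044 0.0064 0.135 0 0 0 0.06'; python3 -c "
from h import *
move([.558,-.067,.0]);
d=snapshot('wrist');cv2.imwrite('pics/w2.png',d['pixels'][150:330,200:440,::-1].repeat(3,0).repeat(3,1));
o=ring(d,(320,250),40);print(o)
print(castw(d,[o[0]],.004))"
```

```text
t: 2.35
position: [0.5586, -0.0663, 0.0142]
eef_rot: [[-0.896, 0.445, 0.0], [0.445, 0.896, -0.008], [-0.004, -0.007, -1.0]]
force: [0.7, -0.4, -0.8]
gripper_width: 0.707
shift [ 0.0003 -0.0008  0.0142] pos [ 0.5586 -0.0663  0.0142]
(array([315.26958084, 250.19077682]), (63.033451080322266, 70.26231384277344))
[[ 0.55737275 -0.06639861  0.004     ]]
```

View pics/w2.png

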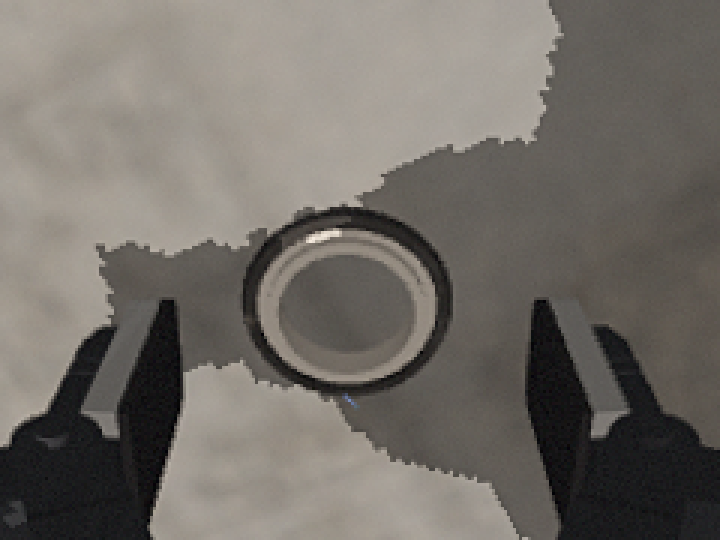

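The ring sits centred between the pads. I'll descend and watch the force.

```bash
python3 -m pendant '0.001 -0.0005 0.006 0 0 0 0.046;0.001 -0.0005 0.01 0 0 0 0.046;0.001 -0.0005 0.013 0 0 0 0.046;0.001 -0.0005 0.013 0 0 0 0.046'; python3 -m pendant '0 0 0.001 0 0 0 0.046;0 0 0.002 0 0 0 0.046;0 0 0.002 0 0 0 0.046'
```

```text
t: 2.8
position: [0.5579, -0.0667, 0.0016]
eef_rot: [[-0.895, 0.445, 0.002], [0.445, 0.895, -0.009], [-0.005, -0.007, -1.0]]
force: [-0.2, -0.5, 0.9]
gripper_width: 0.541
t: 3.1
position: [0.5578, -0.0668, -0.0005]
eef_rot: [[-0.895, 0.445, 0.001], [0.445, 0.895, -0.008], [-0.005, -0.007, -1.0]]
force: [0.6, -0.2, -1.0]
gripper_width: 0.537
```

```bash
python3 -m pendant '0 0 0.001 0 0 0 0.046;0 0 0.002 0 0 0 0.046;0 0 0.002 0 0 0 0.046'; python3 -m pendant '0 0 0 0 0 0 0.03;0 0 0 0 0 0 0.03;0 0 0 0 0 0 0.03;0 0 0 0 0 0 0.03'; python3 -m pendant '0 0 -0.02 0 0 0 0.03;0 0 -0.05 0 0 0 0.03;0 0 -0.08 0 0 0 0.03;0 0 -0.08 0 0 0 0.03'; python3 -c "
from h import *
d=snapshot('wrist');cv2.imwrite('pics/w3.png',d['pixels'][150:330,200:440,::-1].repeat(3,0).repeat(3,1));move([.5235,.2004,.1])
for n in('scene',):
  d=snapshot(n);cv2.imwrite('pics/s3.png',cv2.resize(d['pixels'][160:310,280:460,::-1],None,fx=4,fy=4,interpolation=2))"
```

```text
t: 3.4
position: [0.5579, -0.0668, -0.0021]
eef_rot: [[-0.895, 0.445, 0.002], [0.445, 0.895, -0.008], [-0.005, -0.007, -1.0]]
force: [-1.4, 0.4, 3.8]
gripper_width: 0.537
t: 3.8
position: [0.5599, -0.0642, -0.0007]
eef_rot: [[-0.896, 0.444, 0.005], [0.444, 0.896, -0.006], [-0.007, -0.003, -1.0]]
force: [-0.8, 5.5, 10.2]
gripper_width: 0.414
t: 4.2
position: [0.5622, -0.064, 0.0828]
eef_rot: [[-0.896, 0.444, 0.012], [0.444, 0.896, -0.006], [-0.014, -0.0, -1.0]]
force: [0.5, -0.1, -0.4]
gripper_width: 0.406
shift [ 0.1505  0.2202 -0.0209] pos [ 0.5609 -0.0639  0.0811]
```

View pics/w3.png

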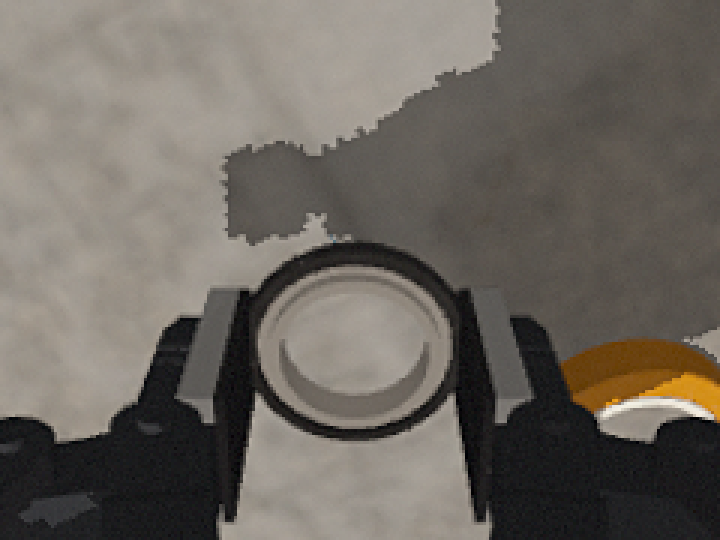

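Ring A is held between the pads at about (319,263) in full-image pixels. I'll measure where it sits relative to the TCP, then carry it to the end well.

```bash
python3 -m pendant '0.09 0.13 -0.01 0 0 0 0.03;0.15 0.22 -0.01 0 0 0 0.03;0.15 0.22 -0.01 0 0 0 0.03;0.15 0.22 -0.01 0 0 0 0.03;0.15 0.22 -0.01 0 0 0 0.03;0.15 0.22 -0.01 0 0 0 0.03;0.15 0.22 -0.01 0 0 0 0.03;0.15 0.22 -0.01 0 0 0 0.03';python3 - <<'E'
from h import *
s=read_state();R=np.array(s["eef_rot"]);P=np.array(s["position"])
d=snapshot('wrist');cv2.imwrite('pics/w4.png',d['pixels'][:,:,::-1]);np.savez('pics/w4.npz',**{k:d[k] for k in('pixels','camera_matrix','world_from_camera')})
move([.5235,.2004,.014])
# inner bright ring face: fit bright component near (319,263)
g=d["pixels"][225:300,275:365].max(2)
for n,uv in(("L",(283,263)),("R",(355,263)),("T",(319,231)),("B",(319,296))):
    q=castw(d,[uv],P[2]+.006)[0];print(n,np.round(R.T@(q-P),4))
E
```

```text
t: 5.1
position: [0.5221, 0.1989, 0.0868]
eef_rot: [[-0.896, 0.443, 0.005], [0.443, 0.896, -0.008], [-0.008, -0.005, -1.0]]
force: [-0.6, -1.7, -0.2]
gripper_width: 0.412
shift [0.0009 0.0032 0.0731] pos [0.5226 0.1978 0.0871]
L [ 0.0019 -0.0169 -0.0059]
R [ 0.002   0.0197 -0.0061]
T [ 0.02    0.0014 -0.0062]
B [-0.0187  0.0015 -0.0059]
```

View pics/w4.png

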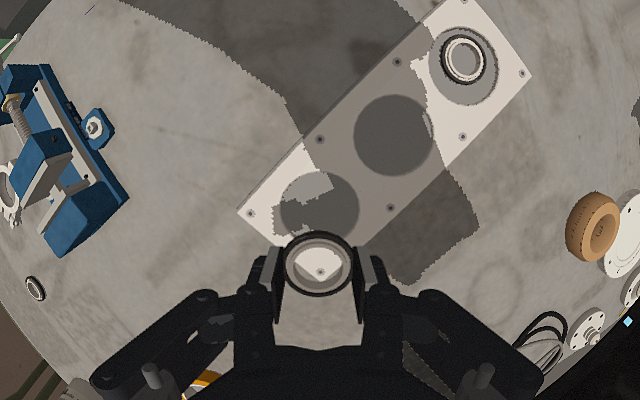

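The view shows the ring held centred at (319,263), the target well at (320,205), the middle well at (393,135) and ring C in its well at (463,60). I'll check the well positions against the top view.

```bash
python3 - <<'E'
from h import *
d=dict(np.load("pics/w4.npz"))
def mid(a,b): return np.round((castw(d,[a],.012)+castw(d,[b],.012))/2,4), np.round(np.linalg.norm(castw(d,[a],.012)-castw(d,[b],.012)),4)
print("mid",mid((354,135),(433,135)),mid((393,94),(393,177)))
print("end",mid((281,207),(359,207)))
print("c",mid((429,65),(496,65)),castw(d,[(463,60)],.012))
E
```

```text
mid (array([[0.4948, 0.2741, 0.012 ]]), np.float64(0.0588)) (array([[0.4954, 0.2728, 0.012 ]]), np.float64(0.0605))
end (array([[0.5203, 0.2021, 0.012 ]]), np.float64(0.0585))
c (array([[0.4681, 0.346 , 0.012 ]]), np.float64(0.0573)) [[0.46462331 0.34649346 0.012     ]]
```

```bash
python3 -m pendant '0.0005 0.002 0.04 0 0 0 0.03;0.0005 0.002 0.06 0 0 0 0.03;0.0005 0.002 0.07 0 0 0 0.03;0.0005 0.002 0.073 0 0 0 0.03;0.0005 0.002 0.073 0 0 0 0.03;0.0005 0.002 0.073 0 0 0 0.03'
```

```text
t: 5.75
position: [0.5243, 0.199, 0.015]
eef_rot: [[-0.895, 0.446, 0.007], [0.446, 0.895, -0.008], [-0.01, -0.004, -1.0]]
force: [0.2, -0.9, -0.3]
gripper_width: 0.411
```

```bash
python3 -m pendant '0.001 0.001 0.002 0 0 0 0.03;0.001 0.001 0.002 0 0 0 0.03';python3 -m pendant '0 0 0 0 0 0 0.06;0 0 0 0 0 0 0.06;0 0 0 0 0 0 0.06;0 0 0 0 0 0 0.06'; python3 -m pendant '0 0 -0.03 0 0 0 0.06;0 0 -0.07 0 0 0 0.06;0 0 -0.1 0 0 0 0.06;0 0 -0.1 0 0 0 0.06';python3 - <<'E'
from h import *
d=snapshot('wrist');cv2.imwrite('pics/w5.png',d['pixels'][:,:,::-1]);move([.4618,-.192,.16])
E
```

```text
t: 5.95
position: [0.5243, 0.2008, 0.0136]
eef_rot: [[-0.895, 0.446, 0.008], [0.446, 0.895, -0.007], [-0.01, -0.003, -1.0]]
force: [-0.8, 0.2, -0.5]
gripper_width: 0.407
t: 6.35
position: [0.5243, 0.2008, 0.0137]
eef_rot: [[-0.895, 0.446, 0.008], [0.446, 0.895, -0.007], [-0.01, -0.003, -1.0]]
force: [-0.6, -0.1, -0.7]
gripper_width: 0.701
t: 6.75
position: [0.5263, 0.2025, 0.1177]
eef_rot: [[-0.895, 0.446, 0.015], [0.446, 0.895, -0.004], [-0.016, 0.003, -1.0]]
force: [0.4, 0.4, 0.1]
gripper_width: 0.703
shift [-0.1198 -0.3808 -0.043 ] pos [0.5249 0.2021 0.1157]
```

View pics/w5.png

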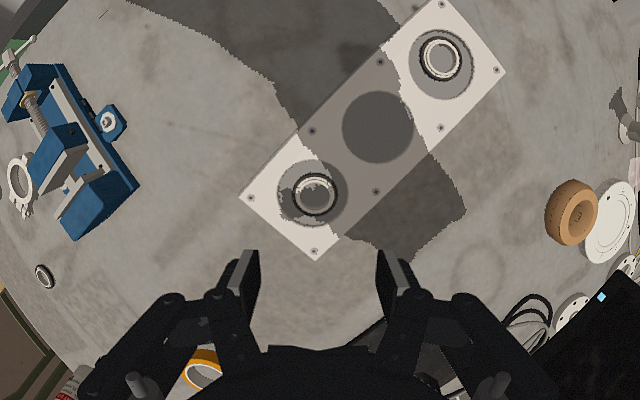

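Ring A lies flat in the end well at (315,194), and ring C is undisturbed at (441,59). Next is ring B, and I'll trim out the small tilt on the way.

```bash
python3 -m pendant '-0.01 -0.03 -0.02 0.003 0.016 0 0.06;-0.12 -0.381 -0.043 0.003 0.016 0 0.06;-0.12 -0.381 -0.043 0.003 0.016 0 0.06;-0.12 -0.381 -0.043 0.003 0.016 0 0.06;-0.12 -0.381 -0.043 0.003 0.016 0 0.06;-0.12 -0.381 -0.043 0.003 0.016 0 0.06;-0.12 -0.381 -0.043 0.003 0.016 0 0.06;-0.12 -0.381 -0.043 0.003 0.016 0 0.06'; python3 -c "
from h import *
move([.4618,-.192,.14])"
```

```text
t: 7.6
position: [0.4635, -0.1755, 0.1577]
eef_rot: [[-0.895, 0.445, -0.006], [0.445, 0.895, 0.0], [0.005, -0.002, -1.0]]
force: [0.6, 0.3, -0.2]
gripper_width: 0.704
shift [-0.0059 -0.0155  0.0177] pos [ 0.4635 -0.1755  0.1577]
```

```bash
python3 -m pendant '-0.006 -0.0155 0.04 0 0 0 0.06;-0.006 -0.0155 0.04 0 0 0 0.06;-0.006 -0.0155 0.04 0 0 0 0.06';python3 - <<'E'
from h import *
d=snapshot('wrist');cv2.imwrite('pics/w6.png',d['pixels'][:,:,::-1])
o,ax=ring(d,(318,200),45);q=castw(d,[o],.004)[0];print(o,ax,q);move([q[0],q[1],.0])
E
```

```text
t: 7.9
position: [0.4604, -0.1912, 0.1163]
eef_rot: [[-0.895, 0.446, -0.009], [0.446, 0.895, 0.002], [0.009, -0.002, -1.0]]
force: [0.3, 1.3, 0.7]
gripper_width: 0.704
[315.08265305 199.65154648] (42.86805725097656, 45.00438690185547) [ 0.46118531 -0.19362497  0.004     ]
shift [-0.0018 -0.0027  0.1173] pos [ 0.4616 -0.1906  0.1173]
```

View pics/w6.png

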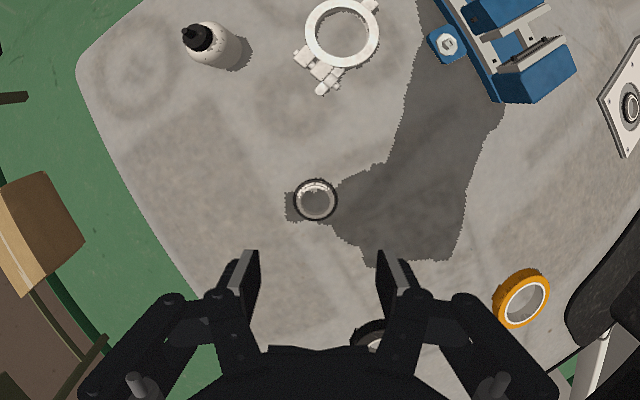

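Ring B is at (315,200) with clear space around it.

```bash
python3 -m pendant '-0.0018 -0.0027 0.04 0 0 0 0.06;-0.0018 -0.0027 0.08 0 0 0 0.05;-0.0018 -0.0027 0.105 0 0 0 0.05;-0.0018 -0.0027 0.11 0 0 0 0.05;-0.0018 -0.0027 0.11 0 0 0 0.05'; python3 -c "
from h import *
move([.4612,-.1936,.0005])
d=snapshot('wrist');o,ax=ring(d,(318,258),40);print(o,ax,castw(d,[o],.004))"
```

```text
t: 8.45
position: [0.462, -0.1922, 0.0077]
eef_rot: [[-0.897, 0.442, -0.007], [0.442, 0.897, 0.002], [0.007, -0.001, -1.0]]
force: [-0.5, -0.6, 1.8]
gripper_width: 0.587
shift [ 0.     -0.0016  0.0072] pos [ 0.462  -0.1922  0.0077]
[313.30077362 256.71905518] (64.79496765136719, 72.5799789428711) [[ 0.46082779 -0.19340872  0.004     ]]
```

```bash
python3 -m pendant '0 -0.0015 0.004 0 0 0 0.046;0 -0.0015 0.0075 0 0 0 0.046;0 -0.0015 0.0075 0 0 0 0.046'; python3 -m pendant '0 0 0 0 0 0 0.03;0 0 0 0 0 0 0.03;0 0 0 0 0 0 0.03;0 0 0 0 0 0 0.03'; python3 -m pendant '0 0 -0.03 0 0 0 0.03;0 0 -0.07 0 0 0 0.03;0 0 -0.12 0 0 0 0.03;0 0 -0.12 0 0 0 0.03'; python3 -c "
from h import *
move([.4965,.273,.1])"
```

```text
t: 8.8
position: [0.4622, -0.1943, 0.0014]
eef_rot: [[-0.897, 0.443, -0.004], [0.443, 0.897, 0.001], [0.004, -0.001, -1.0]]
force: [0.6, -0.0, -0.1]
gripper_width: 0.543
t: 9.2
position: [0.4622, -0.1943, 0.0022]
eef_rot: [[-0.897, 0.443, -0.004], [0.443, 0.897, 0.001], [0.004, -0.001, -1.0]]
force: [-1.3, 0.8, 5.1]
gripper_width: 0.407
t: 9.6
position: [0.4663, -0.1961, 0.1278]
eef_rot: [[-0.896, 0.443, 0.007], [0.443, 0.896, -0.003], [-0.007, 0.0, -1.0]]
force: [0.4, -0.1, -0.4]
gripper_width: 0.407
shift [0.1811 0.4339 0.0267] pos [ 0.4663 -0.1961  0.1278]
```

The jaw opening reads 0.407, the same as for ring A, so ring B is held.

```bash
python3 -m pendant '0.181 0.434 0 0 0 0 0.03;0.181 0.434 0 0 0 0 0.03;0.181 0.434 0 0 0 0 0.03;0.181 0.434 0 0 0 0 0.03;0.181 0.434 0 0 0 0 0.03;0.181 0.434 0 0 0 0 0.03;0.181 0.434 0 0 0 0 0.03;0.181 0.434 0 0 0 0 0.03'; python3 -c "
from h import *
move([.4965,.273,.1])"
```

```text
t: 10.4
position: [0.491, 0.2064, 0.1258]
eef_rot: [[-0.896, 0.443, 0.006], [0.443, 0.896, -0.003], [-0.007, -0.0, -1.0]]
force: [0.5, -0.3, -1.0]
gripper_width: 0.406
shift [0.0247 0.0621 0.0257] pos [0.491  0.2064 0.1258]
```

```bash
python3 -m pendant '0.0247 0.062 0.026 0 0 0 0.03;0.0247 0.062 0.045 0 0 0 0.03;0.0247 0.062 0.045 0 0 0 0.03;0.0247 0.062 0.045 0 0 0 0.03'; python3 - <<'E'
from h import *
s=read_state();R=np.array(s["eef_rot"]);P=np.array(s["position"])
d=snapshot('wrist');cv2.imwrite('pics/w7.png',d['pixels'][:,:,::-1])
move([.4965,.273,.013])
for uv in((283,263),(355,263),(319,231),(319,296)):
    print(np.round(R.T@(castw(d,[uv],P[2]+.006)[0]-P),4))
E
```

```text
t: 10.8
position: [0.4957, 0.2721, 0.0798]
eef_rot: [[-0.897, 0.443, 0.004], [0.443, 0.897, -0.005], [-0.006, -0.003, -1.0]]
force: [-0.1, -0.0, 0.6]
gripper_width: 0.405
shift [0.0013 0.0016 0.0676] pos [0.4966 0.2713 0.0806]
[ 0.002  -0.0169 -0.006 ]
[ 0.002   0.0198 -0.0061]
[ 0.02    0.0014 -0.0061]
[-0.0187  0.0015 -0.0059]
```

View pics/w7.png

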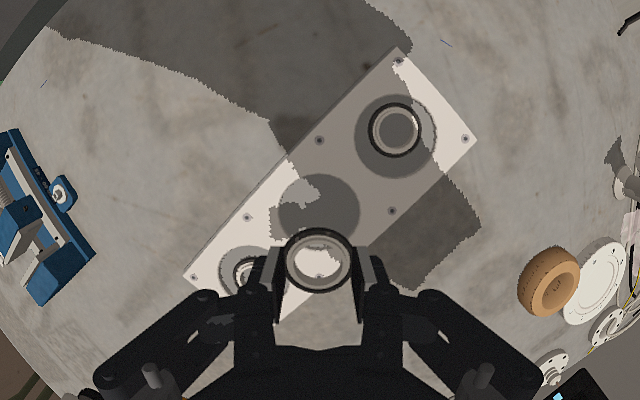

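Ring B is held at (318,260). The middle well is at (319,210), ring C at (396,131) and ring A at (247,275). I'll lower it and release.

```bash
python3 -m pendant '0.0005 0.001 0.03 0 0 0 0.03;0.0005 0.001 0.05 0 0 0 0.03;0.0005 0.001 0.062 0 0 0 0.03;0.0005 0.001 0.067 0 0 0 0.03;0.0005 0.001 0.067 0 0 0 0.03;0.0005 0.001 0.067 0 0 0 0.03'
```

```text
t: 11.45
position: [0.4977, 0.272, 0.0146]
eef_rot: [[-0.896, 0.445, 0.007], [0.445, 0.896, -0.004], [-0.008, -0.0, -1.0]]
force: [-0.4, 0.6, -0.1]
gripper_width: 0.408
```

```bash
python3 -m pendant '0.001 0 0.0015 0 0 0 0.03;0.001 0 0.0015 0 0 0 0.03';python3 -m pendant '0 0 0 0 0 0 0.055;0 0 0 0 0 0 0.055;0 0 0 0 0 0 0.055;0 0 0 0 0 0 0.055'; python3 -m pendant '0 0 -0.03 0 0 0 0.055;0 0 -0.07 0 0 0 0.055;0 0 -0.12 0 0 0 0.055;0 0 -0.12 0 0 0 0.055';python3 -m pendant '-0.05 -0.1 -0.05 0 0 0 0.055;-0.05 -0.1 -0.05 0 0 0 0.055;-0.05 -0.1 -0.05 0 0 0 0.055;-0.05 -0.1 -0.05 0 0 0 0.055'; python3 - <<'E'
from h import *
d=snapshot('wrist');cv2.imwrite('pics/w8.png',d['pixels'][:,:,::-1])
np.savez('pics/w8.npz',**{k:d[k] for k in('pixels','camera_matrix','world_from_camera')})
d=snapshot('scene');cv2.imwrite('pics/s8.png',d['pixels'][:,:,::-1])
E
```

```text
t: 11.65
position: [0.4972, 0.2727, 0.0137]
eef_rot: [[-0.896, 0.445, 0.008], [0.445, 0.896, -0.003], [-0.009, 0.001, -1.0]]
force: [0.2, 0.0, -0.4]
gripper_width: 0.406
t: 12.05
position: [0.4972, 0.2728, 0.0137]
eef_rot: [[-0.896, 0.445, 0.008], [0.445, 0.896, -0.003], [-0.009, 0.001, -1.0]]
force: [0.4, -1.0, -0.3]
gripper_width: 0.643
t: 12.45
position: [0.5001, 0.275, 0.1397]
eef_rot: [[-0.895, 0.445, 0.018], [0.445, 0.896, 0.002], [-0.015, 0.01, -1.0]]
force: [1.2, 1.0, 0.2]
gripper_width: 0.647
t: 12.85
position: [0.5006, 0.1589, 0.1909]
eef_rot: [[-0.892, 0.451, 0.021], [0.451, 0.893, 0.001], [-0.018, 0.01, -1.0]]
force: [0.4, -0.5, 0.8]
gripper_width: 0.643
```

View pics/w8.png

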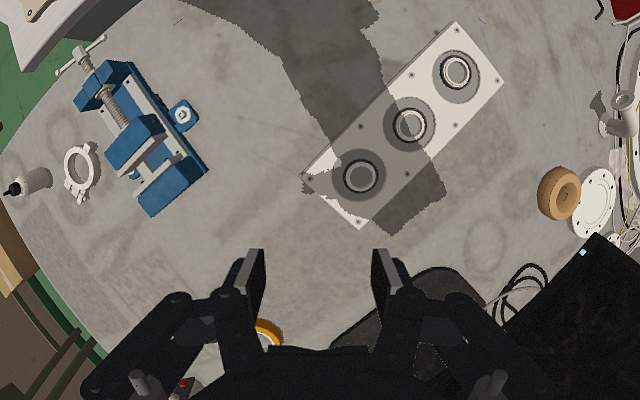

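All three rings now show inside their wells, at (361,176), (410,126) and (457,70). One numeric check on the offsets before I hand in.

```bash
python3 - <<'E'
from h import *
d=dict(np.load("pics/w8.npz"))
ey=np.array([-.342,.94]);ex=np.array([.94,.342])
for p in((361,176),(410,126),(457,70)):
    o,ax=ring(d,p,24);q=castw(d,[o],.010)[0][:2]-[.4958,.2735];print(np.round(o,1),np.round(ax,1),"carrier xy",np.round([q@ex,q@ey],4))
E
```

```text
[360.  175.6] [35.  36.5] carrier xy [ 0.0016 -0.0772]
[409.  125.1] [34.3 36.2] carrier xy [ 0.0005 -0.0006]
[454.9  72. ] [30.9 34.7] carrier xy [-0.0047  0.0803]
```

```bash
python3 -c "
import cv2
i=cv2.imread('pics/s8.png')[110:200,205:340];cv2.imwrite('pics/s8c.png',cv2.resize(i,None,fx=5,fy=5,interpolation=2))"
```

```text
(no output)
```

View pics/s8c.png

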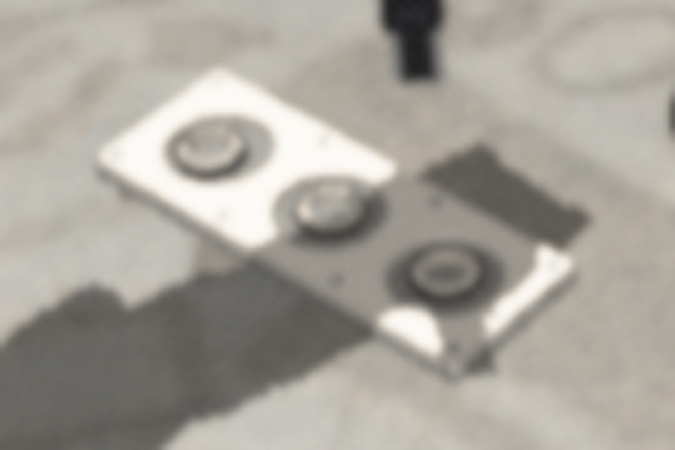

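The scene crop also shows all three rings flat in their wells, at about (210,148), (330,208) and (443,270). The arm is clear of everything.

```bash
python3 -c "
from plant import sign_off
print(sign_off())"
```

```text
the job is handed in; nothing more can be done
None
```

I put both loose rings into the carrier's empty wells, ring A in the end well (y = -78 mm) and ring B in the middle one, then handed the job in at about 13 s of the 58 s allowed. No verdict was reported.

**Placement:** the last wrist-camera measurement gave these ring centres in the carrier frame, all within the 14 mm limit:

| Ring | Well centre (x, y) mm | Measured (x, y) mm |
|---|---|---|
| A | (0, -78) | (1.6, -77.2) |
| B | (0, 0) | (0.5, -0.6) |
| C (never touched) | (0, +78) | (-4.7, +80.3) |

**Flatness:** I judged this by eye, from the wrist and scene views, where all three rings look flat in their wells. I did not measure their height or tilt.

**Robot:** the gripper was open and about 0.19 m up, clear of everything, at hand-in. The largest force component I read was about 10 N, while gripping ring A against the table.

**Disagreements:**
- The first scene and top views differed by about 5 mm on the loose rings, so I went by closer wrist views.
- Well positions from the wrist and top views differed by up to 3 mm.

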